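# Fill the colour tin: six round one

### The arm

A 6-joint arm with a two-finger parallel gripper is mounted at the origin on the work surface. World frame = base frame: x ahead of the robot, y to its left, z up, the work surface at z = 0. Lengths are in mm, angles in rad, forces in N, time in s.
With the tool pointing down it reaches from about 350 to 875 mm from the base axis. Payload 4.2 kg.
Tool frame: the origin (TCP) lies between the finger pads; the fingertips stand 25 mm ahead of it and the grasp point (between the pads) lies 6 mm ahead of it; z points along the fingers, y is the line along which they close (so a half turn about z gives the same grasp; the last joint's range is limited). The gripper opens to 85 mm and grips with 20 to 120 N. Pads are 22 mm wide; open, the fingers measure 114 mm over their backs; the gripper's body (76 mm by 85 mm) begins 54 mm behind the grasp point. The pads swing forward as they close: fully open they stand 13 mm farther back than shut.
Start: joints at [-0.984, 0.385, 0.008, 0, -1.194, -0.259], TCP at [201.241, -591.694, 256.312] pointing down, gripper open.
Joint ranges: [-3.14, 3.14], [-1.21, 2.06], [-1.07, 1.41], [-3.16, 2.05], [-2.99, -0.16], [-3.1, 3.1]. Speed limits (rad/s): [2.79, 2.79, 3.14, 3.14, 3.14, 3.14].

### API

Orientations are given as a unit quaternion [x, y, z, w].
In Python, from bench import read_state, get_image, job_done gives the robot as it stands.
- The arm moves only by the tool play_rows, never from a script. Its argument "series" is a list of rows, each a list of 6 numbers: the shift along the world's x, y, z in mm, then the turn, a rotation vector about the world's x, y, z in units of 6 degrees (1.0 is 6 degrees). A call has 1 to 20 rows; each row shifts and turns the commanded pose from where the row before left it; what a row does not reach is not made up. A row lasts 1/12 s, in which the tool goes at most 41.7 mm and 7.16 degrees, less where a joint would pass 70% of its speed; a pose out of reach is approached as far as the arm can. A call is refused whole if a number of a shift passes 41.7 or a number of a turn 1, either way. A call with a gripper value outside its range is refused whole. "gripper" is the opening, from 0 (shut) to 1 (fully open), set as the call begins (left out, the last holds). The fingers move at their own pace and stop on an object; the grip force is fixed at half the most. Time passes only in rows, so rows that do not move let the fingers close. It gives the time, the measured TCP pose, the force, the opening and the grip force at its end, in the units of the state.
- read_state(): the state, without advancing time (a new reading comes with each control period).
- get_image(name): name is "scene" or "top"; returns a dict with "image" (400x640x3 uint8, red, green, blue), "fx", "fy", "cx", "cy" (pixels), "eye" and "rotation" of the camera in the world. Camera axes: x right, y down, z forward; pixel columns grow to the right and rows downward; lengths in mm; the calibration is good to about 2 mm. A picture is of the moment at which its call begins. There is no depth.
- job_done(): hands the job in; it is judged then, once.
The state is a dict: "clock": time; "joints": joint angles; "joint_vel": joint speeds; "joint_efforts": joint torques, N m; "position": TCP position; "ee_rot": TCP orientation; "contact_force": force on the tool from outside, world axes, zero at the start; "wrist_torque": the same for the moment, N m; "gripper_width": finger opening in mm; "grasp_force": force on a finger pad.
Only numpy, scipy, OpenCV 4.12 (cv2) and the standard library are available. Lean on these libraries where they do the work, as an engineer would, in place of code of your own. Each camera call takes 0.05 s, during which the arm holds its last target. There are 200 camera calls.

### The job

Pack the two violet brush-cap bottles into the round tin of enamel pots so that it is full, one in the middle and six around it: stand one violet bottle in the empty middle and the other in the empty place of the outer ring, either way round. Both must end upright on the tin's floor. The amber and green bottles are not part of this set.

Things in the scene. Friction and masses are not known exactly. Their poses are not given: they have to be found in the camera images.
- bottle_a_cap (a point): Violet (dark magenta) bottle, 84 mm tall, about 0.1 kg, loose, upright on the table: round body 44 mm across, 34 mm high, then a straight violet cap 22 mm across from 34 to 84 mm. Point: on its axis in the cap, 62 mm above the foot; z up. Grip it here, by the cap. An amber and a green bottle of the same shape stand nearby, mixed among the violet ones.
- bottle_b_cap (a point): Second violet bottle, the same in every way as the first and interchangeable with it. Point: on its axis in the 22 mm wide cap, 62 mm above the foot; z up.
- tin_mid (a point): Empty middle of the fixed bare-metal round tin: point on its inner floor, 4 mm above the table; x to the empty ring place, z up. Tin 162 mm across outside, 156 mm inside, wall 22 mm high. Five loose white-lidded pots, 44 mm across, tops 42 mm above the table, stand in the ring, 8 mm of free room round a bottle here. Fingers at a bottle's cap pass above their lids.
- tin_gap (a point): The one empty place of the six in the tin's outer ring: point on the inner floor, 4 mm above the table, 52 mm from the middle (places 60 degrees apart); x outward, z up. The tin is turned at random, so it may lie in any direction. Free room 8 mm to the pots beside it, 4 mm to the wall. A bottle standing here has its cap point 62 mm above this point.
Things that resemble listed ones, but are neither listed nor needed, are in the scene too. Leave any blue or grey look-alike of the part that bears bottle_b_cap alone.

How it is judged:
By the outcome, as a careful person would: the job done as asked, in the order asked, and still so for the second after the job is handed in, with the robot touching nothing.
It also fails if it takes over 56 s, if anything falls off the work surface, if the arm or the gripper's body presses on something with over 40 N, if the wrist force passes 120 N, or if a joint passes its speed limit or range.

## Working session

There is one attempt and no reset: what is moved stays moved. The work goes in short steps, Python scripts to look and compute and a tool call to move; the robot and the scene stay as the last step left them, time stands still between calls to the robot, and variables do not carry over. Pictures are saved under pics/ and viewed, at most 10 in all, crops included, and the job is handed in when it is done.

Besides the shell and the picture viewer there is one more tool, called in YAML: its name, and indented under it one key for each argument. play_rows: Moves the arm, as the interface text tells. Its arguments: {"type":"object","properties":{"series":{"type":"array","items":{"type":"array","items":{"type":"number"}}},"gripper":{"type":"number"}},"required":["series"]}

```bash
mkdir -p pics && cat > h.py <<'E'
import numpy as np, cv2
from bench import read_state, get_image, job_done
def grab(n,f):
    d=get_image(n); cv2.imwrite('pics/'+f,cv2.cvtColor(d['image'],cv2.COLOR_RGB2BGR)); return d
def ray(d,u,v,z):
    R=np.array(d['rotation']).reshape(3,3); e=np.array(d['eye'])
    r=R@np.array([(u-d['cx'])/d['fx'],(v-d['cy'])/d['fy'],1]); return e+r*(z-e[2])/r[2]
def proj(d,p):
    R=np.array(d['rotation']).reshape(3,3); q=R.T@(np.array(p)-np.array(d['eye']))
    return d['fx']*q[0]/q[2]+d['cx'], d['fy']*q[1]/q[2]+d['cy']
E
python3 - <<'E'
from h import *
for n in('scene','top'):
    d=grab(n,n+'0.png'); print({k:d[k] for k in d if k!='image'})
s=read_state();print(s)
E
```

```text
{'fx': 431.05521751339614, 'fy': 431.05521751339614, 'cx': 315.5402219120335, 'cy': 197.2140659973633, 'eye': array([1106.85094843,  103.69994534,  568.95152102]), 'rotation': array([ 0.57349681,  0.70998315, -0.31980431, -0.25446126])}
{'fx': 415.3053324959123, 'fy': 415.3053324959123, 'cx': 325.8409435316711, 'cy': 208.68213766682823, 'eye': array([432.38737199, -17.22285287, 902.94326226]), 'rotation': array([-0.69513515,  0.71501753, -0.05564815,  0.04939975])}
{'clock': 0.1, 'joints': array([-9.84403001e-01,  3.85508140e-01,  6.78264296e-03, -4.35243777e-04,
       -1.19403022e+00, -2.58609982e-01]), 'joint_vel': array([-0.00082286, -0.00203252,  0.00338346,  0.00284572,  0.00225916,
       -0.00040608]), 'joint_efforts': array([-2.98817140e-04, -3.93320775e+01,  1.88929725e+01,  4.19791505e+00,
       -2.57964399e-03,  1.58773464e-06]), 'position': array([ 201.0898196 , -591.27054498,  255.32159517]), 'ee_rot': array([-1.63079684e-01,  9.86612394e-01,  9.76488271e-04, -2.17224828e-04]), 'contact_force': array([ 0.39205483, -0.07330822,  0.44860854]), 'wrist_torque': array([ 0.05669604, -0.06732895, -0.00072108]), 'grasp_force': 0.0, 'gripper_width': 85.16018898363214}
```

View pics/top0.png

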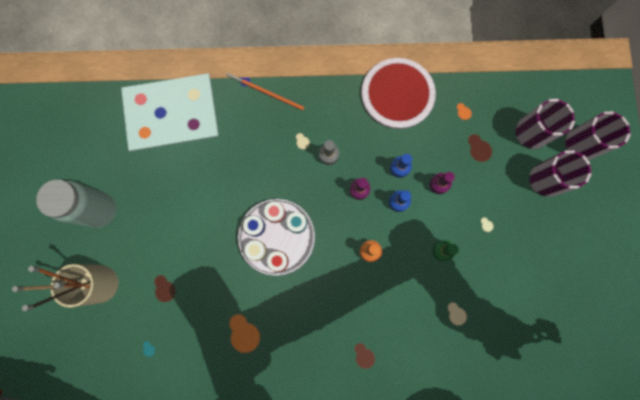

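View pics/scene0.png

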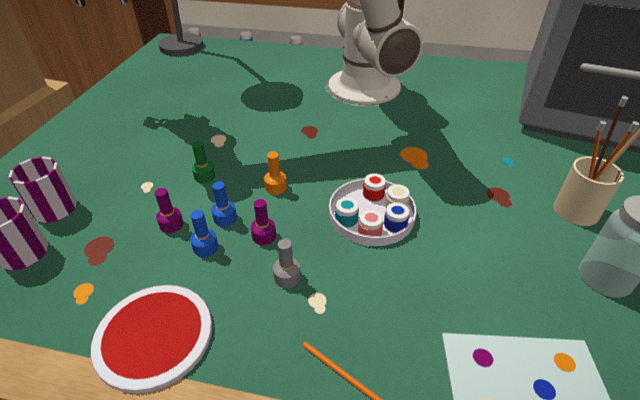

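The top view shows these bottles:

- **Violet:** (360,188) and (442,182).
- **Look-alikes:** blue (401,165) and (401,200), grey (328,152), amber (371,250), green (444,249).
- **Tin:** at (276,237), with the gap toward about (300,248).

I choose the two violet ones and will check them in a crop. Both cameras agree.

```bash
sed -i "s/np.array(d\['rotation'\]).reshape(3,3)/Rot.from_quat(d['rotation']).as_matrix()/; 1a from scipy.spatial.transform import Rotation as Rot" h.py && python3 - <<'E'
from h import *
t=cv2.imread('pics/top0.png')[145:285,230:470]; s=cv2.imread('pics/scene0.png')[140:290,150:430]
cv2.imwrite('pics/c1.png',cv2.resize(t,None,fx=3.3333,fy=3.3333,interpolation=cv2.INTER_CUBIC))
cv2.imwrite('pics/c2.png',cv2.resize(s,None,fx=2.857,fy=2.857,interpolation=cv2.INTER_CUBIC))
# violet segmentation
for n in('top','scene'):
    d=get_image(n); im=d['image']; h=cv2.cvtColor(im,cv2.COLOR_RGB2HSV)
    m=cv2.inRange(h,(140,110,40),(172,255,255))
    k,l,st,c=cv2.connectedComponentsWithStats(m)
    for i in range(1,k):
        if st[i,4]>60: print(n,st[i],c[i].round(1),'ground',ray(d,*c[i],17).round(0))
E
```

```text
top [517 105  39  29 190] [535.  119.7] ground [ 753. -500.   17.]
top [534 114  40  27 192] [555.1 126.6] ground [ 736. -544.   17.]
top [566 123  33  24 168] [581.9 135.2] ground [ 715. -601.   17.]
top [608 126  21  12  78] [619.7 132.1] ground [ 719. -687.   17.]
top [530 165  61  24 336] [558.9 174.3] ground [ 627. -540.   17.]
top [431 173  23  20 267] [442.  182.2] ground [ 616. -282.   17.]
top [351 179  19  20 244] [360.4 188.4] ground [ 607. -103.   17.]
scene [ 31 157  44  58 576] [ 54.4 183.1] ground [ 570. -552.   17.]
scene [ 13 164  45  59 657] [ 36.  194.9] ground [ 609. -564.   17.]
scene [155 188  28  45 735] [167.4 212.8] ground [ 603. -290.   17.]
scene [  0 197  46  63 761] [ 22.6 227.5] ground [ 691. -527.   17.]
scene [251 199  25  46 732] [262.3 224.6] ground [ 595. -109.   17.]
scene [  0 231  26  39 425] [  9.9 253.8] ground [ 750. -504.   17.]
scene [473 349  20  18 264] [482.5 357.2] ground [775. 260.  17.]
```

View pics/c1.png

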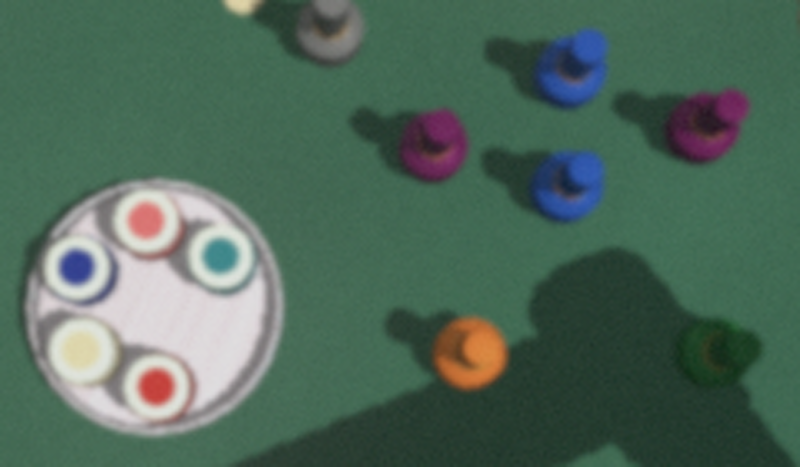

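View pics/c2.png

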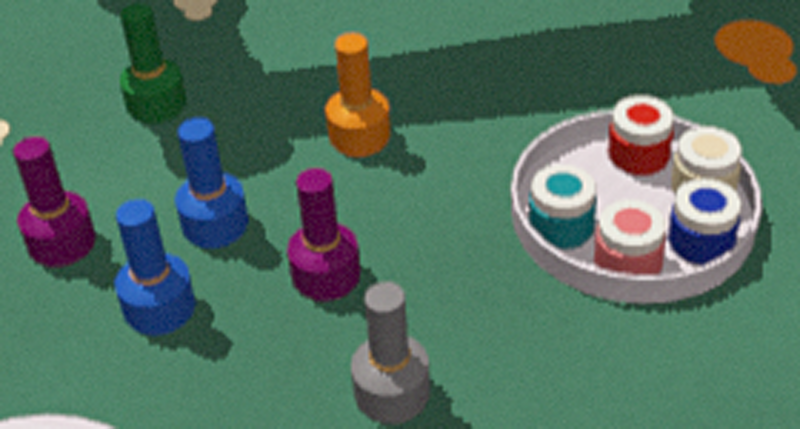

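The crops confirm the choice. In the top crop the violet bottles are at (433,147) and (703,128). The tin is centred at (154,307), with its gap at the lower right.

```bash
cat >> h.py <<'E'
from scipy.optimize import minimize
def circ(x,y,z,r): a=np.linspace(0,2*np.pi,24,endpoint=False); return np.c_[x+r*np.cos(a),y+r*np.sin(a),np.full(24,z)]
def sil(d,x,y,z0=0):
    S=8; m=np.zeros((400*S//2,640*S//2),np.uint8); m=np.zeros((400*4,640*4),np.uint8)
    for r,a,b in((22,0,34),(11,34,84)):
        p=np.array([proj(d,q) for q in np.r_[circ(x,y,z0+a,r),circ(x,y,z0+b,r)]])
        h=cv2.convexHull(((p+.5)*4).astype(np.float32)).astype(np.int32); cv2.fillConvexPoly(m,h,1)
    return cv2.resize(m.astype(np.float32),(640,400),interpolation=cv2.INTER_AREA)
def fitb(ds,x,y,z0=0):
    out=[]
    for d in ds:
        h=cv2.cvtColor(d['image'],cv2.COLOR_RGB2HSV); m=(cv2.inRange(h,(138,80,25),(174,255,255))>0).astype(np.float32)
        def f(p):
            s=sil(d,*p,z0); near=cv2.dilate(sil(d,x,y,z0),np.ones((15,15))); return np.abs(s-m*near).sum()
        out.append(minimize(f,(x,y),method='Nelder-Mead',options=dict(initial_simplex=[(x,y),(x+8,y),(x,y+8)],xatol=.2)))
    return [(o.x.round(1),round(o.fun)) for o in out]
E
python3 - <<'E'
from h import *
t,s=get_image('top'),get_image('scene')
for x,y in((600,-106),(610,-283)): print(fitb([t,s],x,y))
T=lambda u,v,z:ray(t,u/3.3333+230-.35,v/3.3333+145-.35,z)[:2].round(1)
S=lambda u,v,z:ray(s,u/2.857+150-.35,v/2.857+140-.35,z)[:2].round(1)
for n,a,b in(('pink',(147,220),(632,221)),('teal',(221,256),(564,184)),('blue',(77,267),(707,201)),('cream',(83,350),(709,145)),('red',(157,386),(643,114))):
    print(n,T(*a,42),S(*b,42))
for q in((25,307),(284,307),(154,178),(154,437)): print('rim',T(*q,22))
for n,q in(('green',(752,348)),('amber',(483,347)),('blue1',(590,45)),('blue2',(586,168)),('grey',(332,8))): print(n,T(*q,84))
for q in((512,190),(761,190)): print('rim',S(*q,22))
E
```

```text
[(array([ 606.7, -101.3]), 89), (array([ 606., -104.]), 151)]
[(array([ 613.5, -277.5]), 114), (array([ 614.9, -280.5]), 157)]
pink [560.1  82.4] [561.4  80.7]
teal [536.1  36.4] [537.   34.8]
blue [531.6 126.4] [534.1 124.1]
cream [479.9 122.8] [480.3 121.5]
red [456.4  77.3] [457.4  75.7]
rim [509.3 162.8]
rim [504.6  -1.9]
rim [590.3  79.9]
rim [425.3  81.7]
green [ 467.5 -278.7]
amber [ 472.6 -119.7]
blue1 [ 654.3 -193.5]
blue2 [ 578.2 -186.7]
grey [681.8 -36.8]
rim [528.1   0. ]
rim [494.6 158.5]
```

Positions, averaged over the two cameras:

| Item | x | y |
|---|---|---|
| Bottle B | 614 | -279 |
| Bottle A | 606.5 | -102.7 |
| Tin middle | 508 | 79.2 |
| Tin gap | 484.5 | 33 |

I'll fetch B first.

play_rows:
  series:
    - [25.8,19.5,-5,0,0,0]
    - [25.8,19.5,-5,0,0,0]
    - [25.8,19.5,-5,0,0,0]
    - [25.8,19.5,-5,0,0,0]
    - [25.8,19.5,-5,0,0,0]
    - [25.8,19.5,-5,0,0,0]
    - [25.8,19.5,-5,0,0,0]
    - [25.8,19.5,-5,0,0,0]
    - [25.8,19.5,-5,0,0,0]
    - [25.8,19.5,-5,0,0,0]
    - [25.8,19.5,-5,0,0,0]
    - [25.8,19.5,-5,0,0,0]
    - [25.8,19.5,-5,0,0,0]
    - [25.8,19.5,-5,0,0,0]
    - [25.8,19.5,-5,0,0,0]
    - [25.8,19.5,-5,0,0,0]
    - [0,0,0,0,0,0]
    - [0,0,0,0,0,0]
    - [0,0,0,0,0,0]
  gripper: 0.7

```text
clock: 1.88
position: [613.8, -279.7, 176.1]
ee_rot: [-0.163, 0.987, 0.0, -0.0]
contact_force: [-0.2, 0.1, -0.1]
gripper_width: 59.8
grasp_force: 0.0
```

play_rows:
  series:
    - [0,0.7,-15,0,0,0]
    - [0,0,-15,0,0,0]
    - [0,0,-15,0,0,0]
    - [0,0,-15,0,0,0]
    - [0,0,-15,0,0,0]
    - [0,0,-15,0,0,0]
    - [0,0,-15,0,0,0]
    - [0,0,0,0,0,0]
    - [0,0,0,0,0,0]
    - [0,0,0,0,0,0]

```text
clock: 2.72
position: [614.2, -280.0, 72.7]
ee_rot: [-0.163, 0.987, -0.001, 0.001]
contact_force: [-0.1, -0.1, 0.4]
gripper_width: 60.0
grasp_force: 0.0
```

play_rows:
  series:
    - [0,0,0,0,0,0]
    - [0,0,0,0,0,0]
    - [0,0,0,0,0,0]
    - [0,0,0,0,0,0]
    - [0,0,0,0,0,0]
    - [0,0,0,0,0,0]
    - [0,0,0,0,0,0]
    - [0,0,0,0,0,0]
    - [0,0,0,0,0,0]
    - [0,0,0,0,0,0]
  gripper: 0

```text
clock: 3.55
position: [614.5, -279.1, 72.4]
ee_rot: [-0.163, 0.987, -0.0, 0.001]
contact_force: [0.5, 1.1, 5.7]
gripper_width: 20.8
grasp_force: 58.5
```

Gripped at 20.8 mm. Lift it, then carry it over the tin middle.

play_rows:
  series:
    - [0,0,10,0,0,0]
    - [0,0,20,0,0,0]
    - [0,0,20,0,0,0]
    - [0,0,20,0,0,0]
    - [0,0,20,0,0,0]
    - [0,0,15,0,0,0]
    - [0,0,10,0,0,0]
    - [0,0,0,0,0,0]

```text
clock: 4.22
position: [615.0, -279.3, 188.8]
ee_rot: [-0.163, 0.987, -0.001, 0.002]
contact_force: [-0.3, -0.6, -1.5]
gripper_width: 20.3
grasp_force: 58.6
```

play_rows:
  series:
    - [-3.5,12,0,0,0,0]
    - [-6,20,0,0,0,0]
    - [-7,23.5,0,0,0,0]
    - [-7,23.5,0,0,0,0]
    - [-7,23.5,0,0,0,0]
    - [-7,23.5,0,0,0,0]
    - [-7,23.5,0,0,0,0]
    - [-7,23.5,0,0,0,0]
    - [-7,23.5,0,0,0,0]
    - [-7,23.5,0,0,0,0]
    - [-7,23.5,0,0,0,0]
    - [-7,23.5,0,0,0,0]
    - [-7,23.5,0,0,0,0]
    - [-7,23.5,0,0,0,0]
    - [-7,23.5,0,0,0,0]
    - [-6,20,0,0,0,0]
    - [0,0,0,0,0,0]
    - [0,0,0,0,0,0]
    - [0,0,0,0,0,0]

```text
clock: 5.8
position: [506.7, 78.3, 185.4]
ee_rot: [-0.163, 0.987, -0.0, -0.001]
contact_force: [0.2, -0.4, -1.2]
gripper_width: 20.5
grasp_force: 58.8
```

play_rows:
  series:
    - [1,0.8,-12,0,0,0]
    - [0,0,-12,0,0,0]
    - [0,0,-12,0,0,0]
    - [0,0,-12,0,0,0]
    - [0,0,-12,0,0,0]
    - [0,0,0,0,0,0]
    - [0,0,0,0,0,0]

```text
clock: 6.38
position: [508.2, 78.3, 125.6]
ee_rot: [-0.163, 0.987, -0.0, -0.001]
contact_force: [0.5, 0.2, -1.3]
gripper_width: 20.9
grasp_force: 58.8
```

```bash
python3 - <<'E'
from h import *
s=grab('scene','s1.png');t=grab('top','t1.png');print(read_state()['position'])
a=cv2.resize(cv2.imread('pics/s1.png')[100:260,300:460],None,fx=2.5,fy=2.5,interpolation=cv2.INTER_CUBIC)
b=cv2.resize(cv2.imread('pics/t1.png')[160:320,200:360],None,fx=2.5,fy=2.5,interpolation=cv2.INTER_CUBIC)
cv2.imwrite('pics/m1.png',np.hstack([a,b]))
z0=read_state()['position'][2]-72.4
# body-only: compare predicted foot circle bottom edge
for p in ((507.7,79.1),): print(z0,[np.round((np.array(proj(s,(p[0]+dx,p[1]+dy,z0)))-(300,100))*2.5) for dx,dy in((22,0),(0,22),(0,-22),(0,0))])
E
```

```text
[509.04568433  78.95729751 126.80748367]
54.407483668444954 [array([182., 249.]), array([215., 233.]), array([155., 225.]), array([185., 229.])]
```

View pics/m1.png

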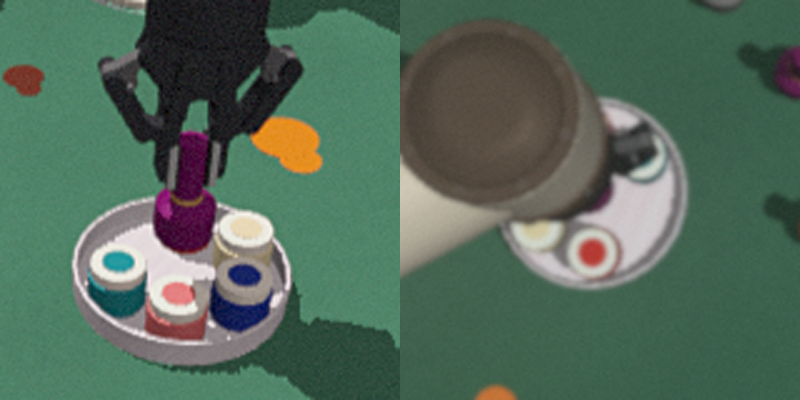

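The scene view shows the bottle upright. Its body spans 153–215 with the foot at row 250, against a predicted 155–215 and 249, so it is over the middle. Lower it.

play_rows:
  series:
    - [0,0.3,-10,0,0,0]
    - [0,0,-10,0,0,0]
    - [0,0,-10,0,0,0]
    - [0,0,-8,0,0,0]
    - [0,0,-5,0,0,0]
    - [0,0,-3,0,0,0]
    - [0,0,0,0,0,0]
    - [0,0,0,0,0,0]

```text
clock: 7.15
position: [508.7, 79.7, 80.2]
ee_rot: [-0.163, 0.987, -0.0, -0.0]
contact_force: [0.4, 0.2, -0.3]
gripper_width: 20.7
grasp_force: 58.8
```

play_rows:
  series:
    - [0,0,-1,0,0,0]
    - [0,0,-1,0,0,0]
    - [0,0,-1,0,0,0]
    - [0,0,0,0,0,0]
    - [0,0,0,0,0,0]

```text
clock: 7.57
position: [508.6, 79.6, 77.4]
ee_rot: [-0.163, 0.987, 0.0, 0.0]
contact_force: [-0.1, -0.2, -1.1]
gripper_width: 20.7
grasp_force: 58.8
```

play_rows:
  series:
    - [0,0,-0.7,0,0,0]
    - [0,0,-0.7,0,0,0]
    - [0,0,0,0,0,0]
    - [0,0,0,0,0,0]

```text
clock: 7.9
position: [508.7, 79.7, 76.3]
ee_rot: [-0.163, 0.987, 0.0, 0.0]
contact_force: [-2.0, -0.0, 3.4]
gripper_width: 20.8
grasp_force: 59.4
```

Contact with the floor. Release and rise.

play_rows:
  series:
    - [0,0,0,0,0,0]
    - [0,0,0,0,0,0]
    - [0,0,0,0,0,0]
    - [0,0,0,0,0,0]
    - [0,0,0,0,0,0]
    - [0,0,10,0,0,0]
    - [0,0,20,0,0,0]
    - [0,0,20,0,0,0]
    - [0,0,20,0,0,0]
    - [0,0,20,0,0,0]
    - [0,0,14,0,0,0]
    - [0,0,0,0,0,0]
  gripper: 0.55

```text
clock: 8.9
position: [510.5, 80.3, 184.1]
ee_rot: [-0.164, 0.987, 0.001, 0.004]
contact_force: [0.0, 0.1, 0.1]
gripper_width: 46.8
grasp_force: 0.0
```

play_rows:
  series:
    - [5,-9,0,0,0,0]
    - [9,-16,0,0,0,0]
    - [12,-22,0,0,0,0]
    - [12,-22,0,0,0,0]
    - [12,-22,0,0,0,0]
    - [12,-22,0,0,0,0]
    - [12,-22,0,0,0,0]
    - [12,-22,0,0,0,0]
    - [8,-16,0,0,0,0]
    - [4,-9,0,0,0,0]
    - [0,0,0,0,0,0]
    - [0,0,0,0,0,0]
    - [0,0,0,0,0,0]
  gripper: 0.7

```text
clock: 9.98
position: [605.9, -101.9, 179.4]
ee_rot: [-0.163, 0.987, 0.0, -0.001]
contact_force: [-0.4, 0.1, -0.6]
gripper_width: 60.0
grasp_force: 0.0
```

```bash
python3 - <<'E'
from h import *
s=grab('scene','s2.png');t=grab('top','t2.png');print(read_state()['position'])
a=cv2.resize(cv2.imread('pics/s2.png')[100:260,230:430],None,fx=2,fy=2.5,interpolation=cv2.INTER_CUBIC)
b=cv2.resize(cv2.imread('pics/t2.png')[160:320,200:360],None,fx=2.5,fy=2.5,interpolation=cv2.INTER_CUBIC)
cv2.imwrite('pics/m2.png',np.hstack([a,b]))
print(fitb([t,s],508,79,4))
E
```

```text
[ 606.10926018 -101.45693925  179.95441339]
[(array([551.1,  -0.9]), 376), (array([497.4,  78.2]), 320)]
```

View pics/m2.png

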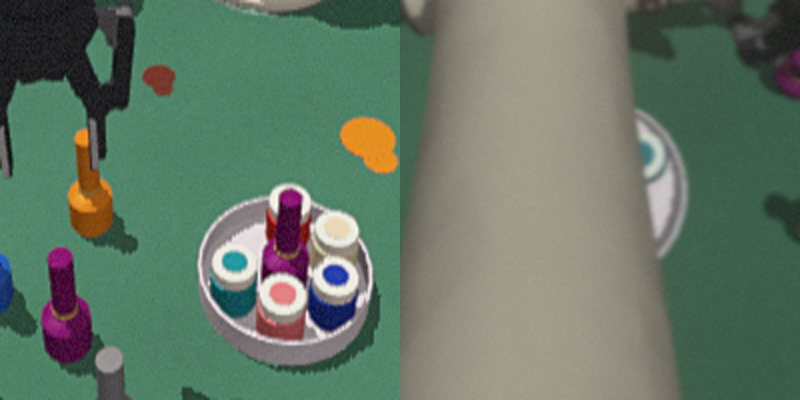

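The first bottle stands upright in the middle (crop (287,250)). The second still stands at (67,310). Descend on it.

play_rows:
  series:
    - [0.4,-0.8,-15,0,0,0]
    - [0,0,-15,0,0,0]
    - [0,0,-15,0,0,0]
    - [0,0,-15,0,0,0]
    - [0,0,-15,0,0,0]
    - [0,0,-15,0,0,0]
    - [0,0,-15,0,0,0]
    - [0,0,-2,0,0,0]
    - [0,0,0,0,0,0]
    - [0,0,0,0,0,0]
    - [0,0,0,0,0,0]

```text
clock: 11.0
position: [607.7, -102.9, 74.3]
ee_rot: [-0.164, 0.987, -0.0, 0.001]
contact_force: [-0.3, -0.5, 0.6]
gripper_width: 59.9
grasp_force: 0.0
```

play_rows:
  series:
    - [0,0,0,0,0,0]
    - [0,0,0,0,0,0]
    - [0,0,0,0,0,0]
    - [0,0,0,0,0,0]
    - [0,0,0,0,0,0]
    - [0,0,0,0,0,0]
    - [0,0,0,0,0,0]
    - [0,0,0,0,0,0]
    - [0,0,0,0,0,0]
    - [0,0,0,0,0,0]
  gripper: 0

```text
clock: 11.83
position: [607.3, -103.2, 73.5]
ee_rot: [-0.163, 0.987, -0.0, 0.0]
contact_force: [-0.8, 1.4, 5.9]
gripper_width: 20.5
grasp_force: 58.5
```

play_rows:
  series:
    - [0,0,10,0,0,0]
    - [0,0,20,0,0,0]
    - [0,0,20,0,0,0]
    - [0,0,20,0,0,0]
    - [0,0,20,0,0,0]
    - [0,0,15,0,0,0]
    - [0,0,8,0,0,0]
    - [-6.5,7,0,0,0,0]
    - [-13,15,0,0,0,0]
    - [-18,20,0,0,0,0]
    - [-18,20,0,0,0,0]
    - [-18,20,0,0,0,0]
    - [-18,20,0,0,0,0]
    - [-18,20,0,0,0,0]
    - [-9,10,0,0,0,0]
    - [-4,4,0,0,0,0]
    - [0,0,0,0,0,0]
    - [0,0,0,0,0,0]
    - [0,0,0,0,0,0]

```text
clock: 13.42
position: [484.8, 32.4, 185.5]
ee_rot: [-0.163, 0.987, -0.0, -0.0]
contact_force: [0.5, 0.3, -0.6]
gripper_width: 20.8
grasp_force: 58.7
```

play_rows:
  series:
    - [0,0,-12,0,0,0]
    - [0,0,-12,0,0,0]
    - [0,0,-12,0,0,0]
    - [0,0,-12,0,0,0]
    - [0,0,-7,0,0,0]
    - [0,0,0,0,0,0]
    - [0,0,0,0,0,0]

```text
clock: 14.0
position: [484.8, 32.4, 130.7]
ee_rot: [-0.163, 0.987, -0.0, -0.0]
contact_force: [0.5, 0.5, 0.1]
gripper_width: 20.7
grasp_force: 58.7
```

```bash
python3 - <<'E'
from h import *
p=np.mean([read_state()['position'] for _ in range(5)],0)
s=grab('scene','s3.png');print(p)
a=cv2.resize(cv2.imread('pics/s3.png')[110:260,310:460],None,fx=4,fy=4,interpolation=cv2.INTER_CUBIC)
cv2.imwrite('pics/m3.png',a)
z0=p[2]-73.5
for q in (p[:2],(484.5,33)): print(z0,[np.round((np.array(proj(s,(q[0]+.6+dx,q[1]-1+dy,z0)))-(309.6,109.6))*4) for dx,dy in((22,0),(0,22),(0,-22))])
q=(484.5,33)
E
```

```text
[484.78514616  32.36247514 130.68698187]
57.186981873460496 [array([154., 309.]), array([208., 286.]), array([115., 273.])]
57.186981873460496 [array([156., 309.]), array([210., 285.]), array([117., 273.])]
```

View pics/m3.png

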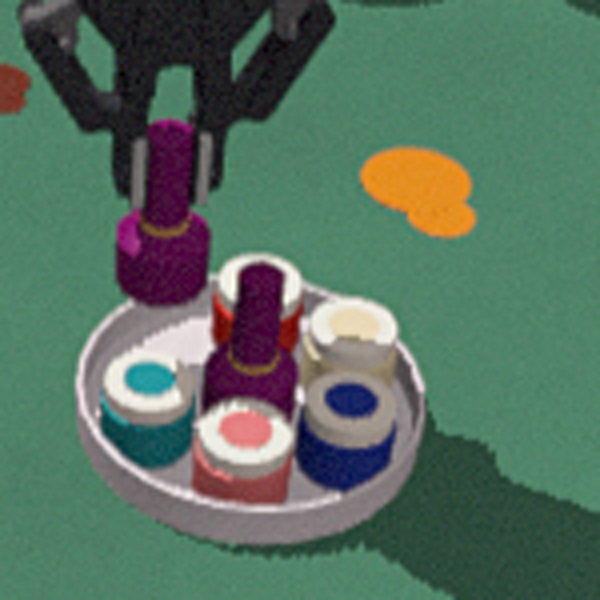

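The second bottle hangs upright over the gap. Its body spans 116–210 with the foot at row 305, near the prediction. A quick body-only fit will refine this.

```bash
python3 - <<'E'
from h import *
s=get_image('scene'); z0=57.2
h=cv2.cvtColor(s['image'],cv2.COLOR_RGB2HSV); m=(cv2.inRange(h,(138,80,25),(174,255,255))>0).astype(np.float32)
w=np.zeros_like(m); w[168:190,332:368]=1
def f(p): return (np.abs(sil(s,*p,z0)-m)*w).sum()
for x0 in((485,32),(480,30)):
    o=minimize(f,x0,method='Nelder-Mead',options=dict(initial_simplex=[x0,(x0[0]+6,x0[1]),(x0[0],x0[1]+6)])); print(o.x.round(1),o.fun)
print(f((485.4,31.4)))
E
```

```text
[480.8  30.3] 28.375
[480.6  30.8] 27.3125
61.3125
```

The fit suggests the bottle sits about 1–3 mm low in x and y relative to the tool. I'll nudge it inward and lower.

play_rows:
  series:
    - [1,0.8,-6,0,0,0]
    - [0.8,0.7,-8,0,0,0]
    - [0,0,-8,0,0,0]
    - [0,0,-7,0,0,0]
    - [0,0,-6,0,0,0]
    - [0,0,-5,0,0,0]
    - [0,0,-4,0,0,0]
    - [0,0,-3,0,0,0]
    - [0,0,-2,0,0,0]
    - [0,0,0,0,0,0]
    - [0,0,0,0,0,0]

```text
clock: 15.02
position: [486.4, 34.4, 82.0]
ee_rot: [-0.163, 0.987, 0.0, 0.0]
contact_force: [-0.4, 0.4, -0.2]
gripper_width: 20.7
grasp_force: 58.7
```

play_rows:
  series:
    - [0,0,-1,0,0,0]
    - [0,0,-1,0,0,0]
    - [0,0,-0.7,0,0,0]
    - [0,0,0,0,0,0]
    - [0,0,0,0,0,0]

```text
clock: 15.43
position: [486.2, 34.3, 79.2]
ee_rot: [-0.163, 0.987, -0.0, 0.0]
contact_force: [0.2, 0.1, -1.0]
gripper_width: 20.8
grasp_force: 58.7
```

play_rows:
  series:
    - [0,0,-1,0,0,0]
    - [0,0,-1,0,0,0]
    - [0,0,0,0,0,0]
    - [0,0,0,0,0,0]

```text
clock: 15.77
position: [486.4, 34.4, 77.5]
ee_rot: [-0.163, 0.987, -0.0, 0.0]
contact_force: [-0.9, 1.5, 3.0]
gripper_width: 20.5
grasp_force: 59.1
```

Floor contact at the expected height. Release, rise and move clear.

play_rows:
  series:
    - [0,0,0,0,0,0]
    - [0,0,0,0,0,0]
    - [0,0,0,0,0,0]
    - [0,0,0,0,0,0]
    - [0,0,0,0,0,0]
    - [0,0,10,0,0,0]
    - [0,0,20,0,0,0]
    - [0,0,20,0,0,0]
    - [0,0,20,0,0,0]
    - [0,0,20,0,0,0]
    - [0,0,20,0,0,0]
    - [0,0,0,0,0,0]
  gripper: 0.48

```text
clock: 16.77
position: [488.5, 34.9, 191.3]
ee_rot: [-0.164, 0.987, 0.0, 0.004]
contact_force: [1.3, -0.1, -0.2]
gripper_width: 40.7
grasp_force: 0.0
```

play_rows:
  series:
    - [0,-12,5,0,0,0]
    - [0,-25,5,0,0,0]
    - [0,-25,5,0,0,0]
    - [0,-25,5,0,0,0]
    - [0,-25,5,0,0,0]
    - [0,-25,0,0,0,0]
    - [0,-25,0,0,0,0]
    - [0,-25,0,0,0,0]
    - [0,-25,0,0,0,0]
    - [0,-25,0,0,0,0]
    - [0,-25,0,0,0,0]
    - [0,-12,0,0,0,0]
    - [0,0,0,0,0,0]
    - [0,0,0,0,0,0]
    - [0,0,0,0,0,0]

```text
clock: 18.02
position: [485.8, -239.2, 211.7]
ee_rot: [-0.163, 0.987, 0.0, -0.0]
contact_force: [0.5, 0.2, 0.3]
gripper_width: 40.8
grasp_force: 0.0
```

```bash
python3 - <<'E'
from h import *
s=grab('scene','s4.png');t=grab('top','t4.png');print(read_state()['position'])
a=cv2.resize(cv2.imread('pics/s4.png')[130:250,140:430],None,fx=2.75,fy=2.4)
b=cv2.resize(cv2.imread('pics/t4.png')[140:290,180:480],None,fx=2.66,fy=2)
b=cv2.resize(b,(a.shape[1],300)); cv2.imwrite('pics/m4.png',np.vstack([a,b]))
E
```

```text
[ 486.15144547 -238.82695278  212.10756525]
```

View pics/m4.png

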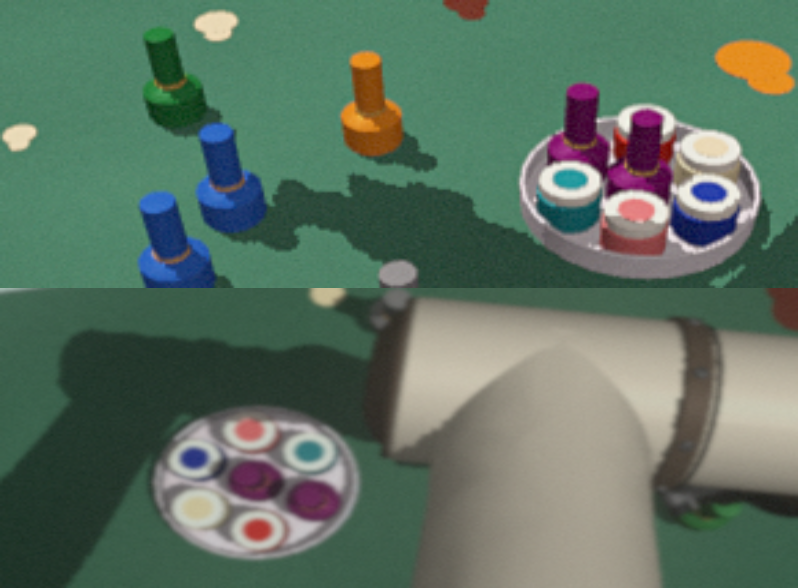

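Both violet bottles stand upright in the tin, one in the middle (top view (255,480)) and one in the gap (313,497). The other bottles still stand, and the arm is clear. Handing in.

```bash
python3 -c "from bench import job_done; print(job_done())"
```

```text
the job is handed in; nothing more can be done
None
```

Both violet bottles stand upright on the tin's floor, one in the middle and one in the ring gap. The job was handed in at about 18 s, with the arm clear and the other bottles untouched.

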